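Clear and spring open the cap cabinet's push-to-open lid

ROBOT

A 6-joint arm with a two-finger parallel gripper is mounted at the origin on the work surface. World frame = base frame: x ahead of the robot, y to its left, z up, the work surface at z = 0. Lengths are in m, angles in rad, forces in N, time in s.
With the tool pointing down it reaches from about 0.35 to 0.85 m from the base axis. Payload 8.1 kg.
Tool frame: the origin (TCP) lies on the mounting face of the last link; the fingertips stand 186 mm ahead of it and the grasp point (between the pads) lies 167 mm ahead of it; z points along the fingers, y is the line along which they close (so a half turn about z gives the same grasp; the last joint's range is limited). The gripper opens to 93 mm and grips with 3 to 60 N. Pads are 15 mm wide; open, the fingers measure 128 mm over their backs; the gripper's body (75 mm by 188 mm) begins 65 mm behind the grasp point.
Start: joints at [1.108, 0.13, 1.488, -0, 1.523, -0.085], TCP at [0.221, 0.558, 0.405] pointing down, gripper open.
Joint ranges: [-2.96, 2.96], [-0.89, 2.26], [0.02, 2.5], [-1.34, 4.48], [0, 2.73], [-2.66, 2.66]. Speed limits (rad/s): [2.39, 2.39, 2.79, 3.14, 3.14, 3.14].

INTERFACE

Orientations are given as a rotation vector (axis times angle).
In Python, from plant import * gives the robot as it stands. The module is installed in compiled form; this text tells all that it offers.
- The arm moves only by the tool arm_command, never from a script. Its argument "increments" is a list of rows, each a list of 6 numbers: the shift along the tool's x, y, z in units of 0.2 m (1.0 is 0.2 m), then the turn, a rotation vector about the tool's x, y, z in units of pi rad (1.0 is pi rad). A call has exactly 5 rows; each row is the pose to reach, as a shift and turn from the pose commanded when the call began, along the tool's axes at that moment, turning the shorter way round; what a row does not reach only later rows make up. A row lasts 1/8 s, in which the tool goes at most 62.5 mm and 10.7 degrees, less where a joint would pass 70% of its speed; a pose out of reach is approached as far as the arm can. A call with a number of a shift or a turn outside -1 to 1 is refused whole. A call with a gripper value outside its range is refused whole. "fingers" is the closure, from -1 (fully open) to 1 (shut), set as the call begins (left out, the last holds). The fingers move at their own pace and stop on an object; "force" is the grip in N (left out, the last holds). Time passes only in rows, so rows that repeat a pose let the fingers close, or fill a call up. It gives the time, the measured TCP pose, the force, the opening and the grip force at its end, in the units of the state.
- read_state(): the state, without advancing time (a new reading comes with each control period).
- read_camera(name): name is "scene" or "top"; returns a dict with "image" (480x640x3 uint8, red, green, blue), "fx", "fy", "cx", "cy" (pixels), "T" (4x4, takes a point from camera to world coordinates). Camera axes: x right, y down, z forward; pixel columns grow to the right and rows downward; lengths in m; the calibration is good to about 2 mm. A picture is of the moment at which its call begins. There is no depth.
- close_job(): hands the job in; it is judged then, once.
The state is a dict: "t": time; "q": joint angles; "dq": joint speeds; "joint_torque": joint torques, N m; "tool_pos": TCP position; "orientation": TCP orientation; "force": force on the tool from outside, world axes, zero at the start; "wrist_torque": the same for the moment, N m; "opening": finger opening in m; "gripper_force": force on a finger pad.
Only numpy, scipy, OpenCV 4.12 (cv2) and the standard library are available. Lean on these libraries where they do the work, as an engineer would, in place of code of your own. Each camera call takes 0.05 s, during which the arm holds its last target. There are 200 camera calls.

TASK

The cap store in the steel counter cabinet has to be opened, but a full jar stands on its white lid. First push the jar sideways, without lifting it, until it stands upright on the dark mat set into the cabinet top beside the lid; then press the free edge of the lid down until its push catch lets go, and let go so that the lid is left sprung ajar. Lift nothing, and leave the tub, the spoon and the empty glass where they are.

Things in the scene. Friction and masses are not known exactly. Their poses are not given: they have to be found in the camera images.
- cabinet: Low fixed steel counter cabinet, 240 (its x) x 440 (its y) x 110 mm high, standing on the table; origin at the centre of its underside, x from its front (free edge of the lid, robot side) to its back, y to its left, z up. Its flat deck is 110 mm above the table. It stands in varying places and turns.
- lid_press (a point): Centre of a 26 mm grey press mark on top of the white plastic lid, 20 mm in from the middle of its free (front) edge. Here the lid resists until pressed about 2.5 mm down with about 9 N, when the catch lets go (it then pushes back with 4 N; hard stop 6 mm down); it then rises as the finger is withdrawn. The catch does not latch again.
- lid_hinge (a point): Middle of the hinge along the lid's back edge, level with the lid's top. The lid is a 170 (x) x 160 (y) x 8 mm panel in the middle of the cabinet top, reaching when shut from x = -90 to +80 mm and y = -80 to +80 mm in the cabinet's frame; its top stands 3 mm proud of the deck.
- lid (a joint): Angle of the lid in rad: 0 shut and latched, slightly negative while pressed in, positive when open. Once released its spring carries it to about 0.35 (free edge about 58 mm up) and keeps it there; latched it cannot be pulled up.
- mat_center (a point): Centre of the dark rubber mat, 120 (cabinet x) x 110 mm, flush with the cabinet deck (110 mm above the table), on the left or right of the lid, its centre 155 mm to the side of the lid's middle line and 30 mm forward of the cabinet's centre. Axes as the cabinet.
- jar_center (a point): Centre of the closed jar of orange roe with a brass cap, 66 mm diameter, 62 mm high, so 31 mm above its underside; loose, upright, about 0.2 kg; at the start it stands on the lid, near its free edge. Light enough not to set off the catch.
- tub_center (a point): Centre of a squat white tub with a grey cover, 76 mm diameter, 50 mm high, loose on the cabinet deck on the side of the lid that has no mat; to be left alone.
- spoon: Loose spoon, 200 mm long, 20 mm high, lying on the table at the right, origin under its middle, x towards its bowl. Leave alone.
- glass: Loose empty open glass jar, 68 mm across, 62 mm high, on the table to the left; origin under its centre. Leave alone.
Mind the look-alikes: they are no part of the job. Leave any blue, pink or purple look-alike of the part that bears jar_center alone.

How it is judged:
On the way, in this order (a step that is already met when the one before it is completed fails the run):
1. the jar stands upright on the mat, clear of the lid, and the lid is still shut (horizontal distance between jar_center and mat_center below 0.036 m and angle between jar_center's own z axis and vertical below 0.1 rad and height (world z) of jar_center below 0.144 m and value of joint lid below 0.03 rad), for 0.2 s.
2. the lid's catch is pressed with the fingers (value of joint lid below -0.006 rad and contact force between the fingers and lid above 2 N).
3. the lid has sprung ajar (value of joint lid above 0.2 rad), for 0.2 s.
At the end, for the whole second after the job is handed in: The lid stands ajar at 0.2 to 0.5 rad; the jar stands upright (within 0.1 rad) on the deck with its centre within 36 mm of the mat's centre; the tub is within 20 mm and spoon and glass within 30 mm of where they were (value of joint lid between 0.2 and 0.5 rad and horizontal distance between jar_center and mat_center below 0.036 m and angle between jar_center's own z axis and vertical below 0.1 rad and height (world z) of jar_center between 0.136 and 0.146 m and distance of tub_center from where it was at the start of the episode below 0.02 m and distance of each of spoon, glass from where it was at the start of the episode below 0.03 m); the robot touches nothing.
It fails at once if the jar is lifted (height (world z) of jar_center above 0.156 m).
It fails at once if the jar is tipped over (angle between jar_center's own z axis and vertical above 0.5 rad).
It fails at once if the lid is thrown wide open (value of joint lid above 0.75 rad).
It fails at once if the tub is shoved or lifted (distance of tub_center from where it was at the start of the episode above 0.03 m).
It fails at once if a bystander is disturbed (distance of any of spoon, glass from where it was at the start of the episode above 0.04 m).
It also fails if it takes over 40 s, if anything falls off the work surface, if the arm or the gripper's body presses on something with over 40 N, if the wrist force passes 120 N, or if a joint passes its speed limit or range.

## Working session

There is one attempt and no reset: what is moved stays moved. The work goes in short steps, Python scripts to look and compute and a tool call to move; the robot and the scene stay as the last step left them, time stands still between calls to the robot, and variables do not carry over. Pictures are saved under pics/ and viewed, at most 10 in all, crops included, and the job is handed in when it is done.

Besides the shell and the picture viewer there is one more tool, called as name(argument=value, ...), one argument or row to a line, values as JSON. arm_command: Moves the arm, as the interface text tells. Shifts and turns lie within -1 to 1; 1 stands for 0.2 m of shift or pi rad of turn. Its arguments: {"type":"object","properties":{"increments":{"type":"array","items":{"type":"array","items":{"type":"number","minimum":-1,"maximum":1}}},"fingers":{"type":"number"},"force":{"type":"number"}},"required":["increments"]}

```bash
mkdir -p pics; cat > h.py <<'E'
from plant import *
import numpy as np, cv2
from scipy.spatial.transform import Rotation as R
def snap(name,fn):
    c=read_camera(name); cv2.imwrite('pics/'+fn,c['image'][:,:,::-1]); np.savez(name+'.npz',**c); return c
def p2w(c,u,v,z):
    T=np.array(c['T']); d=T[:3,:3]@np.array([(u-c['cx'])/c['fx'],(v-c['cy'])/c['fy'],1]); o=T[:3,3]
    return o+d*(z-o[2])/d[2]
def w2p(c,p):
    T=np.array(c['T']); q=T[:3,:3].T@(np.array(p)-T[:3,3]); return q[0]/q[2]*c['fx']+c['cx'],q[1]/q[2]*c['fy']+c['cy']
E
python3 - <<'E'
from h import *
for n in('top','scene'):
    c=snap(n,n+'0.png'); print(n,np.round(c['T'],3),c['fx'])
s=read_state();print(s)
E
```

```text
top [[-0.08  -0.976  0.204  0.281]
 [-0.997  0.078 -0.015  0.021]
 [-0.002 -0.205 -0.979  1.184]
 [ 0.     0.     0.     1.   ]] 522.2975215879559
scene [[-0.466  0.662 -0.587  1.192]
 [ 0.885  0.36  -0.296  0.377]
 [ 0.015 -0.658 -0.753  0.974]
 [ 0.     0.     0.     1.   ]] 483.05064022748155
{'t': 0.1, 'q': array([ 1.10756647e+00,  1.31092742e-01,  1.48915927e+00, -2.93930909e-05,
        1.52300967e+00, -8.54260766e-02]), 'dq': array([-7.13388281e-04, -1.58329467e-03, -1.58760808e-03,  1.72901066e-04,
        4.22066661e-05,  9.84146187e-04]), 'joint_torque': array([ 2.49956047e-04, -5.61340141e+01, -4.93096733e+01,  7.70209450e-02,
        2.90484040e-02,  9.12338578e-06]), 'tool_pos': array([0.22123528, 0.5575029 , 0.40379395]), 'orientation': array([-5.89847640e-01, -3.08529003e+00,  2.53582542e-03]), 'force': array([-0.15606804,  0.23639261, -0.43074108]), 'wrist_torque': array([0.0164755 , 0.02241216, 0.00274416]), 'gripper_force': 0.0, 'opening': 0.09276358112262355}
```

View pics/top0.png

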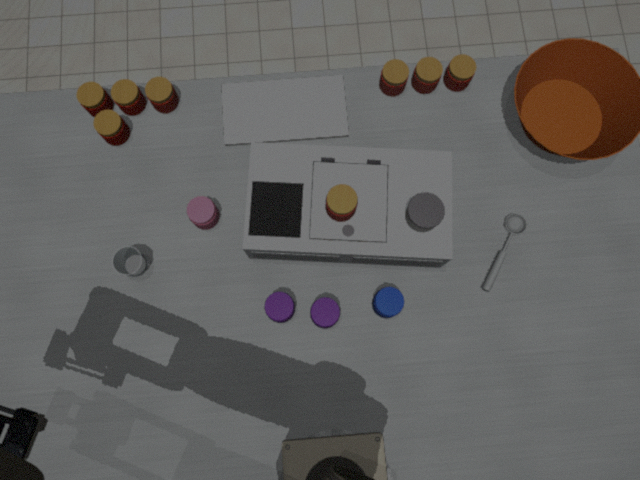

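View pics/scene0.png

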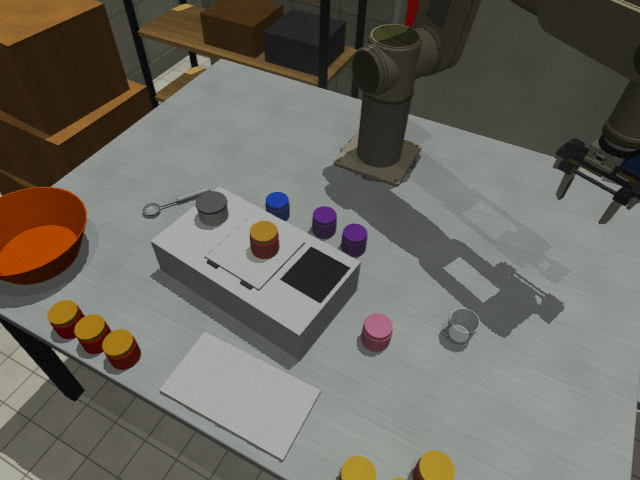

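Top view: the cabinet deck spans about (250,145)–(452,262). The dark mat is at (276,209), left of the lid, and the press mark is at (348,230). The tub is at (425,211), the glass at (130,261) and the spoon at (503,252).

Candidates for the jar (top-view pixels):
- Brass-capped jar on the lid at (342,202)
- Brass-capped jars off the cabinet at (95,95), (127,95), (160,90), (110,125), (395,73), (428,70) and (461,68)
- Pink at (203,211), purple at (280,306) and (325,311), blue at (388,301)

I choose (342,202), the only one standing on the lid, and check it in a close crop.

```bash
python3 - <<'E'
from h import *
im=cv2.imread('pics/top0.png')[135:275,235:465]
cv2.imwrite('pics/crop0.png',cv2.resize(im,None,fx=3.4,fy=3.4,interpolation=cv2.INTER_CUBIC))
c=np.load('top.npz')
for n,(u,v,z) in dict(mat=(276,209,.11),press=(348,230,.113),jar=(342,199,.175),tub=(426,209,.16),pink=(203,209,.06),pur=(280,304,.06),pur2=(325,309,.06)).items(): print(n,p2w(c,u,v,z).round(4))
E
```

```text
mat [0.5895 0.081  0.11  ]
press [ 0.5307 -0.0675  0.113 ]
jar [ 0.581  -0.0562  0.175 ]
tub [ 0.5507 -0.2256  0.16  ]
pink [0.6169 0.2462 0.06  ]
pur [0.3921 0.0889 0.06  ]
pur2 [ 0.3737 -0.0066  0.06  ]
```

View pics/crop0.png

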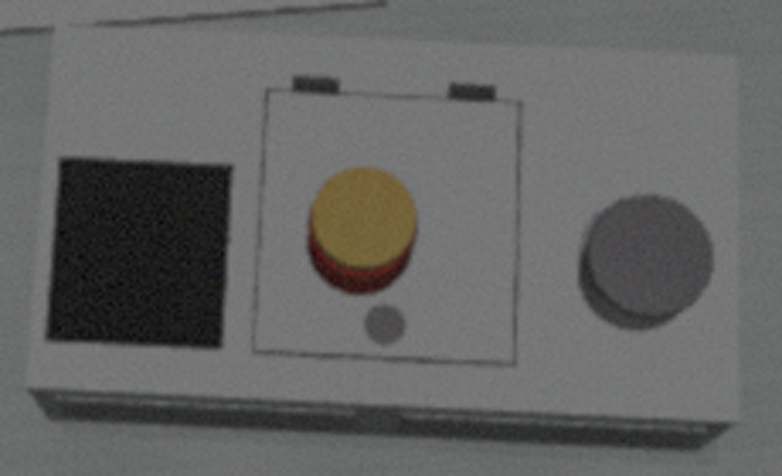

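The crop confirms the choice: a brass cap at (364,218) with an orange-red body, standing on the lid just behind the press mark at (385,325). Mat corners are (60,158), (232,166), (221,348), (47,340). Lid corners are (267,89), (522,101), (515,364), (254,352).

```bash
python3 - <<'E'
from h import *
c=np.load('top.npz')
f=lambda u,v,z:p2w(c,235+(u+.5)/3.4-.5,135+(v+.5)/3.4-.5,z)[:2]
M=np.array([f(*p,.11) for p in[(60,158),(232,166),(221,348),(47,340)]])
L=np.array([f(*p,.113) for p in[(267,89),(522,101),(515,364),(254,352)]])
print(M.round(4),L.round(4))
# fit model cab frame
ml=np.array([[30,210],[30,100],[-90,100],[-90,210]])/1e3
src=np.vstack([np.array([[30,210],[30,100],[-90,100],[-90,210]]),np.array([[80,80],[80,-80],[-90,-80],[-90,80]])])/1e3
dst=np.vstack([M,L]); s0,d0=src.mean(0),dst.mean(0)
U,S,Vt=np.linalg.svd((src-s0).T@(dst-d0)); Rm=(U@Vt).T; t=d0-Rm@s0
a=np.arctan2(Rm[1,0],Rm[0,0]);print('yaw',a,'cab',t,'res mm',((src@Rm.T+t-dst)*1e3).round(1))
w=lambda x,y:(Rm@[x,y]+t).round(4)
print('mat',w(-.03,.155),'press',w(-.07,0),f(385,325,.113))
J=f(364,218,.175);T=f(649,255,.16)
print('jar',J,'cab',Rm.T@(J-t),'tub',T,'cab',Rm.T@(T-t))
s=read_state();print(R.from_rotvec(s['orientation']).as_matrix().round(4))
E
```

```text
[[0.6558 0.128 ]
 [0.6418 0.0196]
 [0.5245 0.0353]
 [0.5382 0.1426]] [[ 0.6903 -0.0065]
 [ 0.6692 -0.1677]
 [ 0.4992 -0.1448]
 [ 0.5196  0.0151]]
yaw -0.12985213542348198 cab [ 0.59963189 -0.07643553] res mm [[ 0.7 -0. ]
 [ 0.6 -0.8]
 [-1.1 -0.9]
 [-0.6  0.9]
 [-0.9 -1. ]
 [-0.6  1.6]
 [ 0.8  0.7]
 [ 1.1 -0.5]]
mat [0.59   0.0811] press [ 0.5302 -0.0674] [ 0.53022412 -0.0671808 ]
jar [ 0.58157908 -0.05570013] cab [-0.02058581  0.01822322] tub [ 0.54947106 -0.22448337] cab [-0.03056818 -0.15329663]
[[-9.295e-01  3.689e-01 -7.000e-04]
 [ 3.689e-01  9.295e-01 -1.500e-03]
 [ 1.000e-04 -1.700e-03 -1.000e+00]]
```

The cabinet fit is good, with residuals of 1–1.6 mm. The jar is at cabinet (-21, 18) mm, and the mat lies 137 mm away, almost along world +y.

Plan: straddle the jar with the fingers open and the closing line along the push, then let the rear pad push it.

arm_command(
  increments=[
    [-0.187,-0.146,0,0,0,0],
    [-0.374,-0.292,0,0,0,0],
    [-0.561,-0.438,0,0,0,0],
    [-0.748,-0.584,0,0,0,0],
    [-0.935,-0.73,0,0,0,0],
  ],
  fingers=-1,
)

```text
t: 0.72
tool_pos: [0.3417, 0.3516, 0.4043]
orientation: [-0.59, -3.086, 0.001]
force: [0.3, -0.2, 0.8]
opening: 0.0933
gripper_force: 0.0
```

arm_command(
  increments=[
    [-0.187,-0.146,0,0,0,0],
    [-0.374,-0.292,0,0,0,0],
    [-0.561,-0.438,0,0,0,0],
    [-0.748,-0.584,0,0,0,0],
    [-0.935,-0.73,0,0,0,0],
  ],
)

```text
t: 1.35
tool_pos: [0.4616, 0.1468, 0.4044]
orientation: [-0.59, -3.085, 0.0]
force: [0.2, 0.2, 0.6]
opening: 0.0928
gripper_force: 0.0
```

arm_command(
  increments=[
    [-0.187,-0.146,0,0,0,-0.03],
    [-0.374,-0.292,0,0,0,-0.06],
    [-0.561,-0.438,0,0,0,-0.101],
    [-0.748,-0.584,0,0,0,-0.101],
    [-0.935,-0.73,0,0,0,-0.101],
  ],
)

```text
t: 1.98
tool_pos: [0.5817, -0.0578, 0.4042]
orientation: [-0.095, -3.139, -0.0]
force: [0.6, 1.0, 0.5]
opening: 0.093
gripper_force: 0.0
```

```bash
cat >> h.py <<'E'
def delta(target,d):
    """shift (units) in tool axes to bring TCP to target; yaw turn (units) to put tool y along d"""
    s=read_state(); M=R.from_rotvec(s['orientation']).as_matrix()
    sh=M.T@(np.array(target)-s['tool_pos'])/.2
    d=np.array([*d,0]); y=np.array([d[0],d[1],0])/np.linalg.norm(d); z=np.array([0,0,-1.]); x=np.cross(y,z)
    rv=R.from_matrix(M.T@np.c_[x,y,z]).as_rotvec()/np.pi
    print('t',round(s['t'],2),'pos',s['tool_pos'].round(4),'F',s['force'].round(2),'open',round(s['opening'],4)); print('shift',sh.round(4),'turn',rv.round(4)); return s
E
python3 - <<'E'
from h import *
J=np.array([.5816,-.0557]);m=np.array([.5900,.0811])
delta([*J,.308],m-J)
E
```

```text
t 1.98 pos [ 0.5817 -0.0578  0.4042] F [0.58 1.03 0.47] open 0.093
shift [0.0006 0.0106 0.4811] turn [ 0.0001 -0.0002  0.0002]
```

arm_command(
  increments=[
    [0,0.01,0,0,0,0],
    [0,0.01,0.12,0,0,0],
    [0,0.01,0.24,0,0,0],
    [0,0.01,0.36,0,0,0],
    [0,0.01,0.48,0,0,0],
  ],
)

```text
t: 2.6
tool_pos: [0.5808, -0.0535, 0.3077]
orientation: [-0.094, -3.139, -0.001]
force: [-0.5, 0.7, -0.7]
opening: 0.0926
gripper_force: 0.0
```

```bash
python3 - <<'E'
from h import *
J=np.array([.5816,-.0557]);m=np.array([.5900,.0811])
d=(m-J)/np.linalg.norm(m-J)
delta([*(m+d*.0134),.308],d)
c=snap('scene','s1.png');im=c['image'][150:330,130:390,::-1];cv2.imwrite('pics/s1.png',cv2.resize(im,None,fx=3,fy=3))
E
```

```text
t 2.6 pos [ 0.5808 -0.0535  0.3077] F [-0.51  0.71 -0.71] open 0.0926
shift [-0.0056  0.7413 -0.0012] turn [ 0.0001 -0.0002  0.0005]
```

View pics/s1.png

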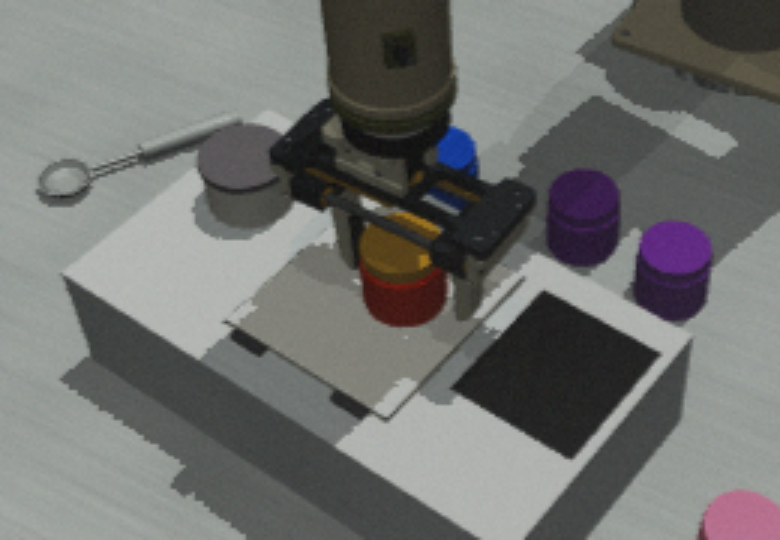

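The jar at (403,270) is straddled. One finger is behind it on the tub side at (350,240) and the other ahead at (467,290), both clear of the lid. Now I push in 10 mm rows.

arm_command(
  increments=[
    [0,0.05,0,0,0,0],
    [0,0.1,0,0,0,0],
    [0,0.15,0,0,0,0],
    [0,0.2,0,0,0,0],
    [0,0.25,0,0,0,0],
  ],
)

```text
t: 3.28
tool_pos: [0.5847, -0.0039, 0.3096]
orientation: [0.095, 3.139, -0.001]
force: [0.6, -2.6, 2.5]
opening: 0.0929
gripper_force: 1.3
```

arm_command(
  increments=[
    [0,0.05,0,0,0,0],
    [0,0.1,0,0,0,0],
    [0,0.15,0,0,0,0],
    [0,0.2,0,0,0,0],
    [0,0.25,0,0,0,0],
  ],
)

```text
t: 3.9
tool_pos: [0.5872, 0.0464, 0.3082]
orientation: [-0.095, -3.139, -0.001]
force: [0.2, -0.4, -0.5]
opening: 0.0931
gripper_force: 0.4
```

```bash
python3 - <<'E'
from h import *
J=np.array([.5816,-.0557]);m=np.array([.5900,.0811])
d=(m-J)/np.linalg.norm(m-J)
delta([*(m+d*.0134),.308],d)
c=snap('scene','s2.png');im=c['image'][150:330,130:390,::-1];cv2.imwrite('pics/s2.png',cv2.resize(im,None,fx=3,fy=3))
E
```

```text
t 3.9 pos [0.5872 0.0464 0.3082] F [ 0.24 -0.43 -0.54] open 0.0931
shift [-0.0038  0.2412  0.0012] turn [ 0.0002 -0.0003  0.0003]
```

View pics/s2.png

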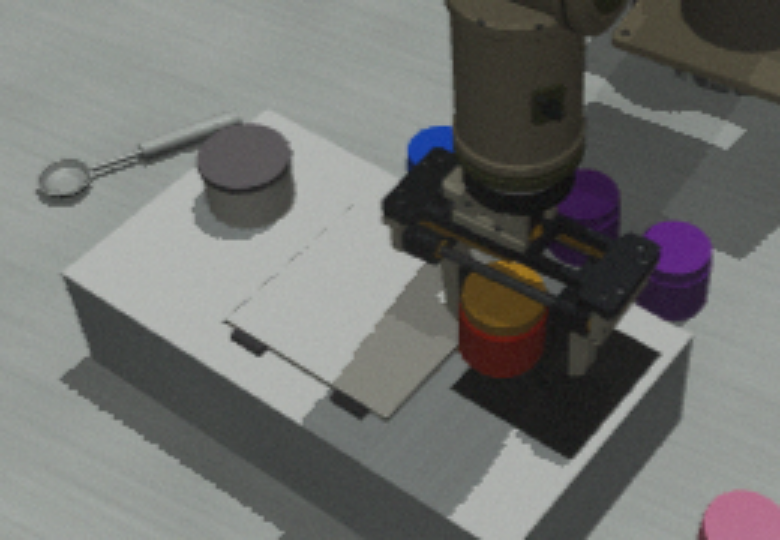

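The jar at (502,320) is upright and partly on the mat, in line. I push the last 48 mm, back off to centre the gap, then rise.

arm_command(
  increments=[
    [0,0.06,0,0,0,0],
    [0,0.12,0,0,0,0],
    [0,0.17,0,0,0,0],
    [0,0.21,0,0,0,0],
    [0,0.24,0,0,0,0],
  ],
)

```text
t: 4.58
tool_pos: [0.5903, 0.094, 0.3087]
orientation: [-0.095, -3.14, 0.0]
force: [-0.5, -0.7, -0.8]
opening: 0.0932
gripper_force: 0.4
```

arm_command(
  increments=[
    [0,-0.03,0,0,0,0],
    [0,-0.065,0,0,0,0],
    [0,-0.065,-0.12,0,0,0],
    [0,-0.065,-0.3,0,0,0],
    [0,-0.065,-0.5,0,0,0],
  ],
)

```text
t: 5.2
tool_pos: [0.5892, 0.0794, 0.4093]
orientation: [-0.097, -3.139, 0.0]
force: [0.9, -1.3, 0.6]
opening: 0.0927
gripper_force: 0.0
```

arm_command(
  increments=[
    [0,-0.2,0,0,0,0],
    [0,-0.4,0,0,0,0],
    [0,-0.6,0,0,0,0],
    [0,-0.75,0,0,0,0],
    [0,-0.75,0,0,0,0],
  ],
  fingers=1,
)

```text
t: 5.82
tool_pos: [0.58, -0.072, 0.4088]
orientation: [0.101, 3.14, -0.001]
force: [-0.2, -0.6, -0.4]
opening: 0.0476
gripper_force: 0.0
```

```bash
python3 - <<'E'
from h import *
delta([.5302,-.0674,.320],[.13,1])
c=snap('scene','s3.png');im=c['image'][150:330,130:390,::-1];cv2.imwrite('pics/s3.png',cv2.resize(im,None,fx=3,fy=3))
f=w2p(c,[.59,.0811,.172]);print('expected jar cap px in crop',(f[0]-130)*3,(f[1]-150)*3)
f=w2p(c,[.5302,-.0674,.113]);print('press px in crop',(f[0]-130)*3,(f[1]-150)*3)
E
```

```text
t 5.83 pos [ 0.58   -0.072   0.4088] F [-0.2  -0.63 -0.36] open 0.0476
shift [0.25   0.0074 0.4441] turn [-0.0001  0.      0.0207]
expected jar cap px in crop 558.7603788100573 314.5495027872459
press px in crop 428.31787133239504 244.0852351794567
```

View pics/s3.png

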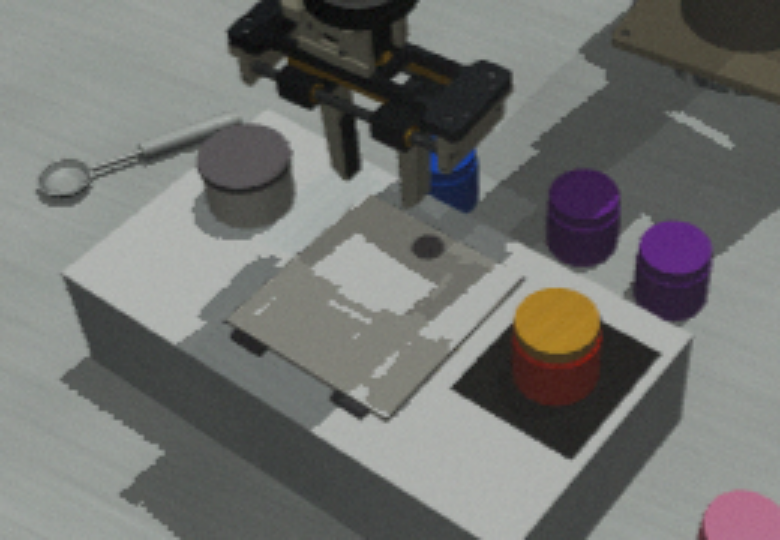

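The jar stands upright and centred on the mat, with its cap at (557,322) against an expected (559,315). The press mark at (428,246) is where computed. I go above it with the fingers shut.

arm_command(
  increments=[
    [0.1,0,0,0,0,0],
    [0.2,0.005,0.05,0,0,0],
    [0.25,0.007,0.18,0,0,0],
    [0.25,0.007,0.32,0,0,0],
    [0.25,0.007,0.44,0,0,0],
  ],
  fingers=1,
)

```text
t: 6.5
tool_pos: [0.5303, -0.0639, 0.3199]
orientation: [0.094, 3.14, 0.001]
force: [0.0, 0.6, 1.0]
opening: 0.0008
gripper_force: 0.0
```

```bash
python3 - <<'E'
from h import *
delta([.5302,-.0674,.295],[.13,1])
E
```

```text
t 6.5 pos [ 0.5303 -0.0639  0.3199] F [0.04 0.56 1.01] open 0.0008
shift [-0.0005 -0.0173  0.1245] turn [0.0001 0.     0.0222]
```

arm_command(
  increments=[
    [0,-0.01,0.04,0,0,0],
    [0,-0.01,0.07,0,0,0],
    [0,-0.01,0.09,0,0,0],
    [0,-0.01,0.1,0,0,0],
    [0,-0.01,0.105,0,0,0],
  ],
)

```text
t: 7.12
tool_pos: [0.5306, -0.0669, 0.3001]
orientation: [0.095, 3.139, -0.0]
force: [0.7, -0.1, 0.1]
opening: 0.0001
gripper_force: 0.0
```

arm_command(
  increments=[
    [0,0,0.004,0,0,0],
    [0,0,0.008,0,0,0],
    [0,0,0.012,0,0,0],
    [0,0,0.016,0,0,0],
    [0,0,0.018,0,0,0],
  ],
)

```text
t: 7.75
tool_pos: [0.5306, -0.0669, 0.2971]
orientation: [0.095, 3.139, -0.0]
force: [-3.1, -0.3, 7.0]
opening: 0.0006
gripper_force: 3.8
```

The force is 7 N at about 2 mm down, just short of the catch. I press a little deeper.

arm_command(
  increments=[
    [0,0,0.003,0,0,0],
    [0,0,0.006,0,0,0],
    [0,0,0.009,0,0,0],
    [0,0,0.011,0,0,0],
    [0,0,0.011,0,0,0],
  ],
)

```text
t: 8.38
tool_pos: [0.5307, -0.067, 0.2941]
orientation: [0.095, 3.139, -0.0]
force: [0.6, -0.3, 4.5]
opening: 0.0009
gripper_force: 2.1
```

The force fell to 4.5 N at about 5 mm down, so the catch has let go. I withdraw slowly so the lid rises with the finger.

arm_command(
  increments=[
    [0,0,-0.04,0,0,0],
    [0,0,-0.08,0,0,0],
    [0,0,-0.12,0,0,0],
    [0,0,-0.16,0,0,0],
    [0,0,-0.2,0,0,0],
  ],
)

```text
t: 9.0
tool_pos: [0.5303, -0.0669, 0.3343]
orientation: [-0.095, -3.14, -0.0]
force: [1.3, 0.7, 1.1]
opening: 0.0005
gripper_force: 0.5
```

arm_command(
  increments=[
    [0,0,-0.05,0,0,0],
    [0,0,-0.1,0,0,0],
    [0,0,-0.15,0,0,0],
    [0,0,-0.22,0,0,0],
    [0,0,-0.3,0,0,0],
  ],
)

```text
t: 9.62
tool_pos: [0.5304, -0.0669, 0.3949]
orientation: [-0.095, -3.14, -0.0]
force: [0.5, 0.5, 0.2]
opening: 0.0003
gripper_force: 0.0
```

arm_command(
  increments=[
    [0,0,-0.1,0,0,0],
    [0,0,-0.2,0,0,0],
    [0,0,-0.3,0,0,0],
    [0,0,-0.4,0,0,0],
    [0,0,-0.4,0,0,0],
  ],
)

```text
t: 10.25
tool_pos: [0.5308, -0.067, 0.4764]
orientation: [0.095, 3.136, -0.001]
force: [-0.1, -0.2, 1.0]
opening: 0.0005
gripper_force: 0.0
```

```bash
python3 - <<'E'
from h import *
delta([.53,-.067,.48],[.13,1])
c=snap('scene','s4.png')
E
```

```text
t 10.25 pos [ 0.5308 -0.067   0.4764] F [-0.05 -0.18  0.99] open 0.0005
shift [ 0.0039 -0.0004 -0.0178] turn [-0.0002  0.0012  0.0219]
```

View pics/s4.png

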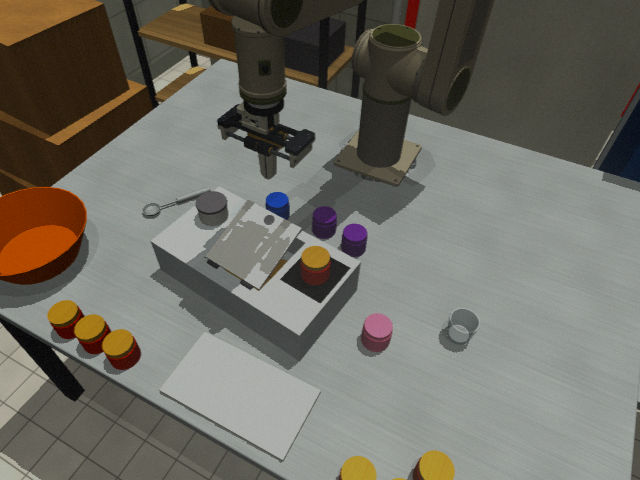

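The lid stands ajar with its press mark raised to (268,219), and the jar is upright on the mat at (316,265). The tub (212,208), spoon and glass have not moved, and the gripper is clear.

```bash
python3 -c "
from plant import *
print(close_job())"
```

```text
the job is handed in; nothing more can be done
None
```

Handed in at about 10 s: the last picture shows the jar upright on the mat, the lid sprung ajar and nothing else moved; the hand-in call gave no verdict.

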